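# Clear the tin sealer and hold its purge dial

## Robot

A 7-joint arm with a two-finger parallel gripper is mounted at the origin on a cart in front of the work surface, level with it; the furniture and walls round the work are solid. World frame = base frame: x ahead of the robot, y to its left, z up, the work surface at z = 0. Lengths are in m, angles in degrees, forces in N, time in s.
With the tool pointing down it reaches from about 0.4 to 0.85 m from the base axis. Payload 4.4 kg.
Tool frame: the origin (TCP) lies midway between the tips of the shut fingers; the grasp point (between the pads) lies 19 mm behind it; x points along the fingers, z is the direction in which the jaws open and shut, and the axes are right-handed (so a half turn about x gives the same grasp; the last joint's range is limited). The gripper opens to 94 mm and grips with 3 to 60 N. Pads are 16 mm wide; open, the fingers measure 119 mm over their backs; the gripper's body (75 mm by 177 mm) begins 78 mm behind the grasp point.
Start: joints at [-80.375, 36.005, 2.206, 86.941, -1.547, 57.084, -1.146], TCP at [0.151, 0.632, 0.205] pointing down, gripper open.
Joint ranges: [-175.42, 175.42], [-21.48, 121.26], [-71.46, 75.88], [10.55, 141.38], [-63.04, 243.04], [13.31, 113.54], [-168.57, 168.57]. Speed limits (degrees/s): [147.25, 147.25, 180, 180, 180, 180, 180].

## Interface

Orientations are given as a 3x3 rotation matrix whose columns are the frame's x, y, z axes.
In Python, from rig import ctrl gives the robot as it stands.
- The arm moves only by the tool step_arm, never from a script. Its argument "plan" is text: rows parted by semicolons, each of 7 numbers parted by spaces: the closure, from -1 (fully open) to 1 (shut), so that 0 is half open, then the shift along the world's x, y, z in m, then the turn, a rotation vector about the world's x, y, z in degrees. In form: hand tx ty tz ax ay az; .... A call has 1 to 10 rows; each row shifts and turns the commanded pose from where the row before left it; what a row does not reach is not made up. A row lasts 1/10 s, in which the tool goes at most 50 mm and 8.59 degrees, less where a joint would pass 70% of its speed; a pose out of reach is approached as far as the arm can. A call is refused whole if a number of a shift passes 0.05 or a number of a turn 8.59, either way. A call with a gripper value outside its range is refused whole. The fingers move at their own pace and stop on an object; "force" is the grip in N (left out, the last holds). Time passes only in rows, so rows that do not move let the fingers close. It gives the time, the measured TCP pose, the force and the opening at its end, in the units of the state.
- ctrl.observe(): the state, without advancing time (a new reading comes with each control period).
- ctrl.grab_frame(name): name is "side" or "top"; returns a dict with "frame" (384x512x3 uint8, blue, green, red), "vfov" (degrees; the focal length in pixels is half the picture's height over the tangent of half this angle, whatever the lens; pixels are square), "cx", "cy" (the principal point, pixels), "rvec" (rotation vector, rad) and "tvec" (3), from world to camera coordinates, as OpenCV has them. Camera axes: x right, y down, z forward; pixel columns grow to the right and rows downward; lengths in m; the calibration is good to about 2 mm. A picture is of the moment at which its call begins. There is no depth.
- ctrl.hand_in(): hands the job in, once; it reports no verdict.
Trained networks look in the newest picture that a camera, given by its name, has taken for a name from the list of things; names that differ only in an ending like _2 or _b are one class to them, and where a whole thing is asked for, a point or a joint stands for the part that bears it (a point fixed in the world has none). Each returns a list of dicts, best first, with "score" (0 to 1); they miss things now and then, are a little off and sometimes report something else, mostly with a low value. They report only what shows in the picture. A call takes as long as a camera call. They do not tell look-alikes from the thing itself.
- ctrl.regions_of(camera, label): "pixels" (384x512 bool, what is visible of it) and "xy" ([column, row] in pixels, amid what is visible of it).
The state is a dict: "time": time; "joint_pos": joint angles; "dq": joint speeds; "joint_torque": joint torques, N m; "tcp_pos": TCP position; "tcp_rot": TCP orientation; "contact_force": force on the tool from outside, world axes, zero at the start; "ft_torque": the same for the moment, N m; "gripper_width": opening from 0.0 (shut) to 1.0 (fully open).
Only numpy, scipy, OpenCV 4.12 (cv2) and the standard library are available. Lean on these libraries where they do the work, as an engineer would, in place of code of your own. Each camera call takes 0.05 s, during which the arm holds its last target. There are 200 camera calls.

## Task

The red gift tin in the counter-top sealer is finished: slide the sealer's jaw open by its red knob, lift the tin out and stand it upright, fully on the white marble board. Then turn the sealer's spring-return dial clockwise past its first two clicks to the third (the mark with three red dots) and keep holding it there, because the air purge runs only while it is held: finish with the dial in hand at the third mark. Leave the jaw open and do not disturb the other goods.

Things in the scene. Friction and masses are not known exactly. Their poses are not given: they have to be found in the camera images.
- sealer: Grey tin sealer, fixed. Origin under it on the table; +x to its back, +y left, z up. In mm: base x -150..90, y -145..145, top z 26; bed under the tin x -140..80, y 10..140, top z 30, free beside the tin along y; fixed jaw behind the tin x 31..53, y 44..106, top z 85; rear housing x 54..88, y -135..135, top z 85; black dial console x -105..25, y -145..-25, top z 58.
- jaw (a joint): Travel of the sliding jaw in m: 0 closed, 0.060 fully open; slides to the sealer's -x (towards the robot), about 3 N of friction, stays where left. While closed its lip reaches 9 mm over the tin's lid and bars lifting. Closed, jaw and lip span sealer x -55..-21, y 53..97 mm, top z 86.5 mm.
- jaw_knob (a point): Centre of the top of the jaw's upright red knob: round post, 18 mm diameter, top at z = 115 mm, 53 mm high on an arm with its top at z = 62 mm. At sealer frame (-78, 75) mm when closed; moves with the jaw. Its axes are the sealer's. Nothing stands beside it along y above the bed.
- tin: The finished red gift tin with a brass lid, 60 (x) x 50 (y) x 46 mm, rounded edges, 0.14 to 0.28 kg. Origin: centre of its underside, z up. At the start it stands in the clamp on the bed (underside at z = 30 mm) near sealer frame (0, 75) mm, its axes along the sealer's; about 1 mm play between the jaws. Grasp it across its 50 mm side (along y), which is free.
- board: White marble board lying on the table, fixed, 150 x 150 x 10 mm. Origin: centre of its underside, so its top is at z = 10 mm.
- dial (a joint): Angle of the dial in rad: 0 at rest, growing clockwise from above. Clicks (detents) at 0.4 (one dot), 0.8 (two dots), 1.2 (three red dots); it can be overturned to a stop at 1.38. A spring turns it back to 0 from anywhere when let go: 0.09 N m at rest to 0.16 at the third click, plus ripples up to about 0.06 between clicks.
- dial_top (a point): Centre of the dial's top, on its upright axis, z = 97 mm, at sealer frame (-20, -85) mm. Grip: a white bar with a red pointer line, 56 mm long (point x, the pointer's way), 14 wide (y), 28 high (z 69..97 mm), on a black disc of 60 mm diameter. At rest its x is along the sealer's +x; the point turns with the dial, to 1.2 rad right of the sealer's +x at the third click.
- spare_tin: Another tin of the same size, blue with a brass lid, standing on the table; leave alone. Origin: centre of its underside.
- canister_2: Green canister with wooden lid, 64 mm diameter, 75 mm high; leave alone. Origin: centre of its underside.
- price_holder_0: Oak block with a price card, 22 x 66 x 62 mm; leave alone. Origin: centre of its underside.
- price_holder_1: Another oak block with a price card, 22 x 66 x 62 mm, left of the board; leave alone. Origin: centre of its underside.
Mind the look-alikes: they are no part of the job. There is more than one size of the board; the job needs the larger. There is more than one size of the tin; the one meant has the size given above.

How it is judged (in metres and radians):
On the way, in this order (a step that is already met when the one before it is completed fails the run):
1. the jaw is slid open at least 35 mm (value of joint jaw above 0.035 m), for 0.2 s.
2. the red tin stands upright, fully on the marble board, let go and at rest (x of tin in the frame of board between -0.05 and 0.05 m and y of tin in the frame of board between -0.05 and 0.05 m and z of tin in the frame of board between 0.006 and 0.014 m and angle between tin's own z axis and vertical below 0.1 rad and linear speed of tin below 0.03 m/s and contact force between tin and the arm below 0.3 N and contact force between tin and the fingers below 0.3 N), for 0.3 s.
3. then the dial is turned to the third click (value of joint dial between 1.08 and 1.32 rad), for 0.3 s.
At the end, for the whole second after the job is handed in: Fingers hold the dial (over 1 N) still at 1.08 to 1.32 rad; red tin upright (tilt under 0.1 rad), untouched and at rest on the marble board, its centre within 50 mm of the board's along both board axes; jaw still open at least 35 mm (all of step 2 and all of step 3 and velocity of joint dial between -0.1 and 0.1 rad/s and contact force between the fingers and sealer above 1 N and value of joint jaw above 0.035 m); the arm keeps its last pose, push and grip.
It fails at once if another thing was moved by more than 30 mm (distance of any of spare_tin, canister_2, price_holder_0, price_holder_1 from where it was at the start of the episode above 0.03 m).
It fails at once if the red tin was tipped over (more than 0.6 rad) (angle between tin's own z axis and vertical above 0.6 rad).
It also fails if it takes over 51 s, if anything falls off the work surface, if the arm or the gripper's body presses on something with over 40 N, if the wrist force passes 120 N, or if a joint passes its speed limit or range.

## Working session

There is one attempt and no reset: what is moved stays moved. The work goes in short steps, Python scripts to look and compute and a tool call to move; the robot and the scene stay as the last step left them, time stands still between calls to the robot, and variables do not carry over. Pictures are saved under pics/ and viewed, about 8 in all and at most 12, crops included, and the job is handed in when it is done.

Besides the shell and the picture viewer there is one more tool, called after "Emit:" in YAML: its name, and indented under it one key for each argument. step_arm: Moves the arm, as the interface text tells. Its arguments: {"type":"object","properties":{"plan":{"type":"string"},"force":{"type":"number"}},"required":["plan"]}

```bash
ls; mkdir -p pics; cat > h.py <<'E'
import numpy as np, cv2
from rig import ctrl
def cam(n):
    f=ctrl.grab_frame(n); h=f["frame"].shape[0]; fl=h/2/np.tan(np.radians(f["vfov"])/2)
    K=np.array([[fl,0,f["cx"]],[0,fl,f["cy"]],[0,0,1.]])
    R=cv2.Rodrigues(np.array(f["rvec"],float))[0]; return f["frame"],K,R,np.array(f["tvec"],float).ravel()
def ray(c,px,z):
    _,K,R,t=c; o=-R.T@t; d=R.T@np.linalg.solve(K,[px[0],px[1],1.]); return o+d*(z-o[2])/d[2]
def proj(c,P):
    _,K,R,t=c; p=(np.atleast_2d(P)@R.T+t)@K.T; return p[:,:2]/p[:,2:]
E
python3 - <<'E'
from h import *
print({k:np.round(v,3) for k,v in ctrl.observe().items()})
for n in("top","side"):
    c=cam(n); cv2.imwrite(f"pics/{n}0.png",c[0]); print(n,np.round(-c[2].T@c[3],3),c[1][0])
    for l in("sealer","jaw","jaw_knob","tin","board","dial","dial_top","canister_2","price_holder_0"):
        for r in ctrl.regions_of(n,l)[:4]:
            z={"board":.01,"tin":.046}.get(l,.05)
            print(l,round(r["score"],2),np.round(r["xy"]),r["pixels"].sum(),np.round(ray(c,r["xy"],z),3))
E
```

```text
pics
{'time': np.float64(0.0), 'joint_pos': array([-80.375,  36.057,   2.204,  86.998,  -1.546,  57.083,  -1.146]), 'dq': array([ 0.092,  0.024, -0.001, -0.062,  0.066, -0.018, -0.042]), 'joint_torque': array([ 0.0000e+00, -5.4973e+01,  1.1430e+00, -1.8664e+01, -5.2000e-02,
        2.4000e-02,  0.0000e+00]), 'tcp_pos': array([0.15 , 0.632, 0.205]), 'tcp_rot': array([[-0.   , -0.973,  0.232],
       [-0.002,  0.232,  0.973],
       [-1.   , -0.   , -0.002]]), 'contact_force': array([-0.42 , -0.366, -0.038]), 'ft_torque': array([-0.003,  0.082, -0.028]), 'gripper_width': np.float64(0.999)}
top [2.980e-01 1.000e-03 1.525e+00] [384.17725128   0.         252.64559431]
sealer 0.88 [267. 171.] 4394 [ 0.562 -0.079  0.05 ]
jaw 0.42 [246. 172.] 164 [0.558 0.003 0.05 ]
jaw 0.34 [246. 164.] 165 [0.59  0.003 0.05 ]
jaw_knob 0.7 [248. 172.] 198 [ 0.557 -0.004  0.05 ]
jaw_knob 0.38 [287. 165.] 192 [ 0.584 -0.158  0.05 ]
tin 0.9 [272. 232.] 405 [ 0.325 -0.093  0.046]
tin 0.57 [246. 163.] 156 [0.595 0.004 0.046]
board 0.85 [167. 192.] 1406 [0.491 0.319 0.01 ]
board 0.66 [191. 149.] 659 [0.664 0.223 0
[... 194 characters left out ...]
 -0.507  0.05 ]
canister_2 0.36 [160. 150.] 231 [0.654 0.34  0.05 ]
price_holder_0 0.5 [360. 193.] 68 [ 0.468 -0.437  0.05 ]
side [ 0.408 -1.155  0.791] [402.22411439   0.         249.12799687]
sealer 0.62 [271. 221.] 4473 [ 0.575 -0.145  0.05 ]
jaw_knob 0.77 [256. 193.] 312 [0.544 0.024 0.05 ]
tin 0.77 [276. 198.] 283 [ 0.611 -0.009  0.046]
tin 0.64 [199. 216.] 643 [ 0.35  -0.099  0.046]
board 0.93 [232. 166.] 703 [0.474 0.302 0.01 ]
board 0.7 [282. 178.] 268 [0.663 0.194 0.01 ]
dial 0.78 [276. 217.] 285 [ 0.594 -0.123  0.05 ]
dial_top 0.52 [278. 220.] 280 [ 0.599 -0.141  0.05 ]
canister_2 0.93 [287. 313.] 562 [ 0.567 -0.509  0.05 ]
price_holder_0 0.66 [246. 308.] 245 [ 0.473 -0.487  0.05 ]
```

```bash
python3 - <<'E'
import cv2
a=cv2.imread("pics/top0.png")[90:290,130:397];cv2.imwrite("pics/t1.png",cv2.resize(a,None,fx=3,fy=3,interpolation=2))
a=cv2.imread("pics/side0.png")[110:335,150:417];cv2.imwrite("pics/s1.png",cv2.resize(a,None,fx=2.6,fy=2.6,interpolation=2))
E
```

```text
(no output)
```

View pics/t1.png

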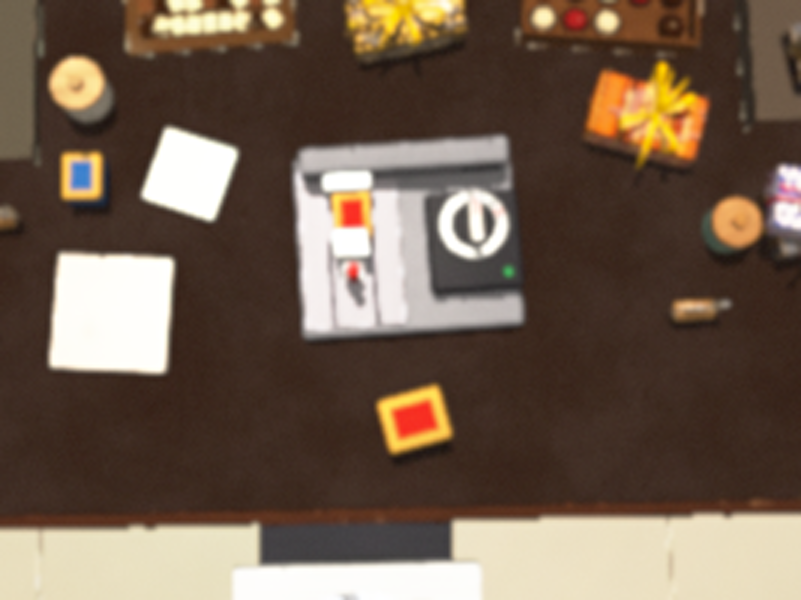

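View pics/s1.png

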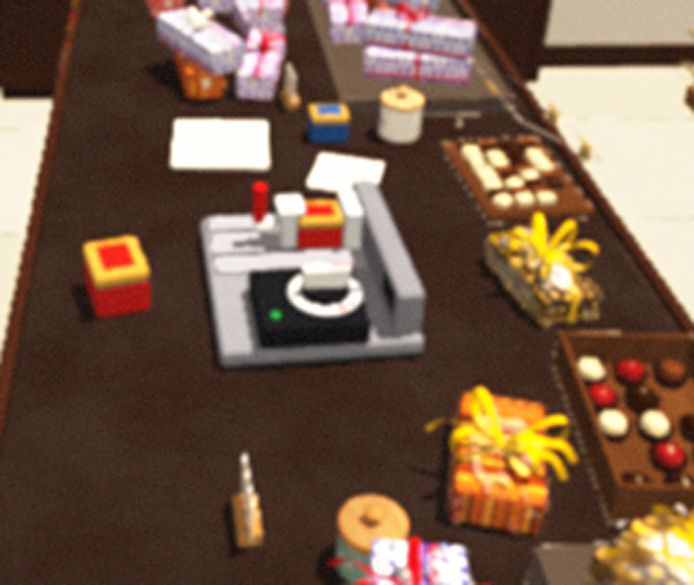

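The top view shows the sealer (crop ~300–524, 137–338) with the larger board at its left (crop ~49–175, 252–374). The smaller board is behind it, and a larger loose red tin stands near the robot and is a decoy. The side view agrees. Next I'll fit the sealer and board poses from both views.

```bash
cat > fit.py <<'E'
from h import *
from scipy.optimize import minimize
def box(x0,x1,y0,y1,z0,z1): return np.array([[x,y,z] for x in(x0,x1) for y in(y0,y1) for z in(z0,z1)])/1000
SE=[box(-150,90,-145,145,0,26),box(54,88,-135,135,0,85),box(-105,25,-145,-25,0,58),box(31,53,44,106,0,85)]
BO=[box(-75,75,-75,75,0,10)]
def T(p,P): c,s=np.cos(p[2]),np.sin(p[2]); P=np.atleast_2d(P); return np.c_[p[0]+c*P[:,0]-s*P[:,1],p[1]+s*P[:,0]+c*P[:,1],P[:,2]]
def sil(c,p,parts):
    m=np.zeros((384*4,512*4),np.uint8)
    for b in parts: cv2.fillConvexPoly(m,cv2.convexHull(np.round((proj(c,T(p,b))*4+1.5)).astype(np.int32)),255)
    return cv2.resize(m,(512,384),interpolation=cv2.INTER_AREA)/255.
def fit(cs,ms,parts,p0):
    f=lambda p:sum(np.abs(sil(c,p,parts)-m).sum()/m.sum() for c,m in zip(cs,ms))
    best=None
    for s in(.02,.005):
        sim=np.array([p0]+[np.add(p0,d) for d in np.diag([s,s,5*s])]); r=minimize(f,p0,method="Nelder-Mead",options=dict(initial_simplex=sim)); p0=r.x
    return p0,r.fun
E
python3 - <<'E'
from fit import *
C={n:cam(n) for n in("top","side")}
M={}
for l,xy in(("board",(.48,.31)),("sealer",(.57,-.08))):
    for n in C:
        r=min(ctrl.regions_of(n,l),key=lambda r:np.hypot(*(ray(C[n],r["xy"],.02)[:2]-xy)))
        M[l,n]=r["pixels"].astype(float)
for l,parts,p0 in(("board",BO,(.48,.31,-.05)),("sealer",SE,(.56,-.08,.05))):
    for ns in(["top"],["side"],["top","side"]):
        p,e=fit([C[n] for n in ns],[M[l,n] for n in ns],parts,p0); print(l,ns,np.round(p,4),round(e,3))
    # own colour masks: anything brighter than table, near the fit
    ms=[]
    for n in C:
        g=C[n][0].max(2); roi=cv2.dilate((sil(C[n],p,parts)>0).astype(np.uint8),np.ones((9,9)))
        thr=170 if l=="board" else 85
        ms.append((g>thr)*roi.astype(float))
    for i,n in enumerate(C): q,e=fit([C[n]],[ms[i]],parts,p); print(" own",n,np.round(q,4),round(e,3))
    q,e=fit(list(C.values()),ms,parts,p); print(" own both",np.round(q,4),round(e,3))
    np.save(l,q)
    for i,n in enumerate(C):
        v=C[n][0].copy()
        for b in parts: cv2.polylines(v,[cv2.convexHull(np.round(proj(C[n],T(q,b))).astype(np.int32))],1,(0,255,0))
        if l=="sealer":
            for P in((-.078,.075,.115),(-.02,-.085,.097),(0,.075,.076)): v[tuple(np.round(proj(C[n],T(q,P))[0][::-1]).astype(int))]=(255,0,255)
        if n=="top": a=v
        else: b_=v
    if l=="board": A,B=a,b_
    else:
        for P,(v,w) in zip(C,((A,a),(B,b_))): pass
        A=np.where((A!=C["top"][0]),A,a);B=np.where((B!=C["side"][0]),B,b_)
f=lambda a:cv2.resize(a,None,fx=3,fy=3,interpolation=0)
o=np.vstack([f(A[125:215,140:310]),f(B[140:250,190:360])]);cv2.imwrite("pics/fit.png",o);print(o.shape)
E
```

```text
board ['top'] [ 0.4838  0.3215 -0.0666] 0.038
board ['side'] [ 0.4851  0.3203 -0.0471] 0.048
board ['top', 'side'] [ 0.484   0.3201 -0.0579] 0.095
 own top [ 0.4844  0.3195 -0.0662] 0.033
 own side [ 0.4847  0.3206 -0.0447] 0.045
 own both [ 0.4844  0.3193 -0.0609] 0.084
sealer ['top'] [ 0.5995 -0.0699  0.0644] 0.073
sealer ['side'] [ 0.6013 -0.0699  0.0185] 0.126
sealer ['top', 'side'] [ 0.5994 -0.0698  0.0394] 0.206
 own top [ 0.6019 -0.0687  0.0487] 0.164
 own side [ 0.6013 -0.0631  0.0528] 0.341
 own both [ 0.6015 -0.064   0.0524] 0.522
(600, 510, 3)
```

View pics/fit.png

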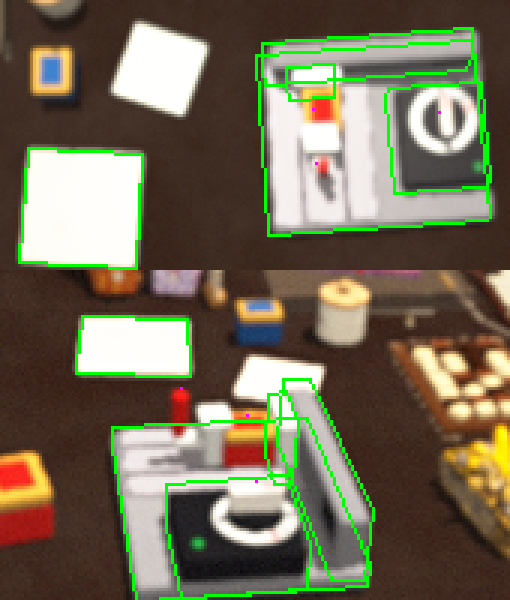

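```bash
python3 - <<'E'
from fit import *
from scipy.optimize import least_squares
C={n:cam(n) for n in("top","side")}
p0=np.array([.600,-.0705,.05])
V={}
obs=[]
cyl=np.array([[ .009*np.cos(a),.009*np.sin(a),z] for a in np.arange(0,6.28,.3) for z in(.062,.115)])
for n,c in C.items():
    f=c[0].astype(int); red=(f[...,2]>110)&(f[...,1]<70)&(f[...,0]<70)
    q=cv2.convexHull(np.round(proj(c,T(p0,cyl+[-.078,.075,0]))).astype(np.int32)); m=np.zeros(f.shape[:2],np.uint8); cv2.fillConvexPoly(m,q,1); m=cv2.dilate(m,np.ones((5,5)))
    ys,xs=np.where(red&(m>0)); print(n,"knob px",xs.mean(),ys.mean(),ys.min(),ys.max(),len(xs)); obs.append((c,(xs.mean(),ys.mean())))
    print(" model",proj(c,T(p0,(-.078,.075,.115))),proj(c,T(p0,(-.078,.075,.0885))))
    v=cv2.resize(c[0],None,fx=6,fy=6,interpolation=cv2.INTER_CUBIC)
    bar=np.array([(sx*.028-.02,sy*.007-.085,.097) for sx,sy in((1,1),(1,-1),(-1,-1),(-1,1))])
    tin=np.array([(sx*.03,sy*.025+.075,.076) for sx,sy in((1,1),(1,-1),(-1,-1),(-1,1))])
    ring=np.array([(-.078+.009*np.cos(a),.075+.009*np.sin(a),.115) for a in np.arange(0,6.28,.4)])
    base=box(-150,90,-145,145,26,26)[[0,2,6,4]]; con=box(-105,25,-145,-25,58,58)[[0,2,6,4]]
    for P in(bar,tin,ring,base,con): cv2.polylines(v,[np.round(proj(c,T(p0,P))*6+2.5).astype(np.int32)],1,(0,255,0))
    V[n]=v
o=np.hstack([V["top"][136*6:206*6,226*6:308*6],V["side"][180*6:255*6,222*6:310*6][:420]]) if 0 else None
a=V["top"][136*6:206*6,226*6:292*6]; b=V["side"][185*6:255*6,236*6:302*6]
cv2.imwrite("pics/f2.png",np.hstack([a,b])); print(a.shape)
E
```

```text
top knob px 247.25 181.25 180 182 4
 model [[246.92720426 179.65163894]] [[246.94343389 180.73191806]]
side knob px 249.51190476190476 185.63095238095238 179 194 84
 model [[249.42178538 180.15145235]] [[249.23298855 186.93877345]]
(420, 396, 3)
```

View pics/f2.png

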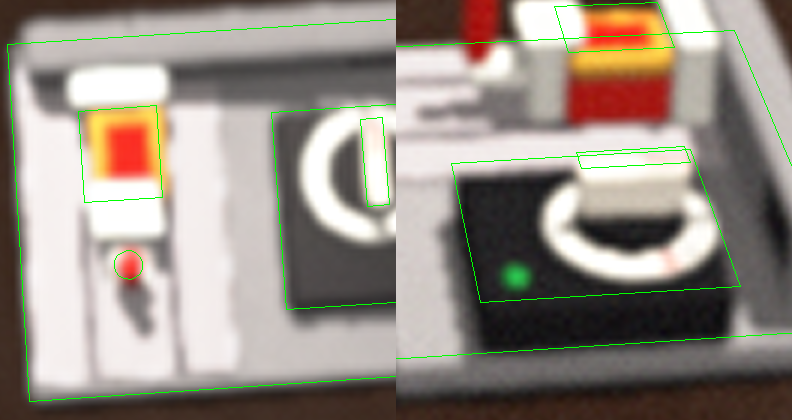

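Fitted poses: sealer ≈ (0.600, −0.071, yaw 0.05), which puts the knob at (0.518, 0.000), the tin at (0.596, 0.004) and the dial at (0.584, −0.157). The board is at (0.484, 0.319). I'll start with a short move to check how the joints behave.

Emit:
step_arm:
  plan: "-1 0.0245 -0.042 0 0 0 1.6; -1 0.0245 -0.042 0 0 0 1.6; -1 0.0245 -0.042 0 0 0 1.6; -1 0.0245 -0.042 0 0 0 1.6"
  force: 30

```text
time: 1.8
tcp_pos: [0.2494, 0.4627, 0.2056]
tcp_rot: [[0.0, -0.993, 0.12], [0.0, 0.12, 0.993], [-1.0, -0.0, 0.0]]
contact_force: [-0.5, -0.6, -0.5]
gripper_width: 1.0
```

```bash
python3 -c "
from h import *
s=ctrl.observe();print(np.round(s['joint_pos'],1),np.round(s['tcp_pos'],4))"
```

```text
[-65.1  25.8   0.4 106.8  -0.2  47.4  18.6] [0.2494 0.4627 0.2056]
```

Emit:
step_arm:
  plan: "-1 0.025 -0.043 0 0 0 1; -1 0.025 -0.043 0 0 0 1; -1 0.025 -0.043 0 0 0 1; -1 0.025 -0.043 0 0 0 1; -1 0.025 -0.043 0 0 0 1; -1 0.025 -0.043 -0.01 0 0 1; -1 0.025 -0.043 -0.01 0 0 1; -1 0.025 -0.043 -0.01 0 0 1; -1 0.025 -0.043 -0.01 0 0 1; -1 0.025 -0.043 -0.01 0 0 0.8"

```text
time: 2.8
tcp_pos: [0.4978, 0.0356, 0.1561]
tcp_rot: [[0.001, -0.999, -0.05], [0.0, -0.05, 0.999], [-1.0, -0.001, 0.0]]
contact_force: [0.8, 0.8, 0.4]
gripper_width: 1.001
```

Emit:
step_arm:
  plan: "-1 0.0185 -0.0325 -0.01 0 0 0; -1 0 0 0 0 0 0"

```text
time: 3.0
tcp_pos: [0.517, -0.0015, 0.1452]
tcp_rot: [[0.001, -0.999, -0.04], [-0.003, -0.04, 0.999], [-1.0, -0.0, -0.003]]
contact_force: [0.1, 0.9, 0.1]
gripper_width: 0.999
```

```bash
python3 - <<'E'
from h import *
C={n:cam(n) for n in("top","side")}
s=ctrl.observe();print(np.round(s['joint_pos'],1),np.round(s['tcp_pos'],4),np.round(s['tcp_rot'],3).tolist())
for n,c in C.items(): print(n,proj(c,s['tcp_pos']))
a=cv2.resize(C["top"][0][125:225,215:315],None,fx=4,fy=4,interpolation=2)
b=cv2.resize(C["side"][0][130:230,200:300],None,fx=4,fy=4,interpolation=2)
cv2.imwrite("pics/k.png",np.hstack([a,b]))
E
```

```text
[ -4.1  29.8   0.8 111.9  -0.6  38.3  89.7] [0.5151 0.0043 0.1459] [[-0.001, -0.999, -0.047], [0.0, -0.047, 0.999], [-1.0, 0.001, 0.0]]
top [[245.87520464 179.23412914]]
side [[248.58259815 171.51819103]]
```

View pics/k.png

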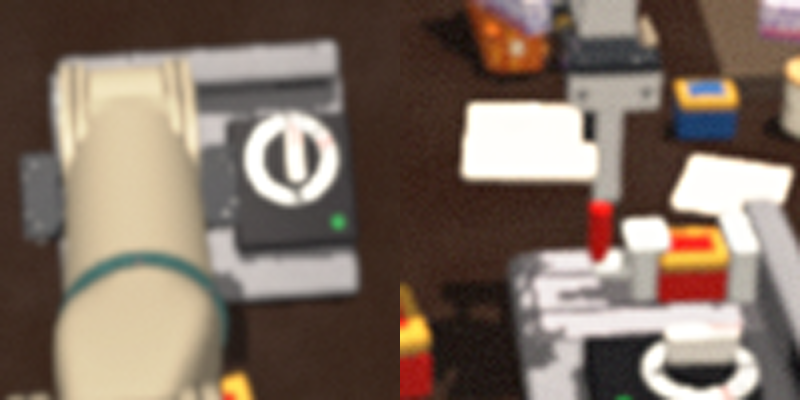

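Emit:
step_arm:
  plan: "-1 0.001 -0.002 -0.02 0 0 0; -1 0.001 -0.002 -0.02 0 0 0; -1 0 0 -0.018 0 0 0; -1 0 0 -0.01 0 0 0; 1 0 0 0 0 0 0; 1 0 0 0 0 0 0; 1 0 0 0 0 0 0; 1 0 0 0 0 0 0; 1 0 0 0 0 0 0; 1 0 0 0 0 0 0"
  force: 25

```text
time: 4.1
tcp_pos: [0.5175, 0.0009, 0.0785]
tcp_rot: [[0.001, -0.999, -0.049], [0.0, -0.049, 0.999], [-1.0, -0.001, 0.0]]
contact_force: [-0.3, 0.6, -0.5]
gripper_width: 0.527
```

Emit:
step_arm:
  plan: "1 0 0 0 0 0 0; 1 0 0 0 0 0 0; 1 0 0 0 0 0 0; 1 0 0 0 0 0 0; 1 0 0 0 0 0 0; 1 0 0 0 0 0 0; 1 0 0 0 0 0 0"

```text
time: 4.8
tcp_pos: [0.5174, -0.0022, 0.0782]
tcp_rot: [[0.0, -0.999, -0.047], [-0.003, -0.047, 0.999], [-1.0, 0.0, -0.003]]
contact_force: [0.7, -7.3, -0.5]
gripper_width: 0.183
```

Emit:
step_arm:
  plan: "1 -0.005 -0.0003 0 0 0 0; 1 -0.01 -0.0005 0 0 0 0; 1 -0.01 -0.0005 0 0 0 0; 1 -0.01 -0.0005 0 0 0 0; 1 -0.01 -0.0005 0 0 0 0; 1 -0.01 -0.0005 0 0 0 0; 1 0 0 0 0 0 0; 1 0 0 0 0 0 0"

```text
time: 5.6
tcp_pos: [0.4615, -0.005, 0.0781]
tcp_rot: [[-0.001, -0.999, -0.046], [-0.003, -0.046, 0.999], [-1.0, 0.001, -0.003]]
contact_force: [-0.2, -8.6, 0.4]
gripper_width: 0.183
```

Emit:
step_arm:
  plan: "-1 0 0 0 0 0 0; -1 0 0 0 0 0 0; -1 0 0 0 0 0 0; -1 0 0 0.005 0 0 0; -1 0 0 0.005 0 0 0; -1 0 0 0 0 0 0; -1 0 0 0 0 0 0; -1 0 0 0 0 0 0; -1 0.004 0 0 0 0 0; -1 0.015 0.001 0 0 0 0"
  force: 25

```text
time: 6.6
tcp_pos: [0.48, -0.0011, 0.088]
tcp_rot: [[-0.002, -0.999, -0.049], [-0.0, -0.049, 0.999], [-1.0, 0.002, -0.0]]
contact_force: [-0.3, 0.2, 0.1]
gripper_width: 0.988
```

```bash
python3 -c "
from h import *
s=ctrl.observe();print(s['time'],np.round(s['joint_pos'],1),np.round(s['tcp_pos'],4),s['gripper_width'],s['contact_force'])"
```

```text
6.6 [ -3.6  33.2   0.5 119.7  -0.6  27.2  90.1] [ 0.48   -0.0011  0.088 ] 0.988136371842714 [-0.30026253  0.21824919  0.09221532]
```

Emit:
step_arm:
  plan: "-1 0.025 0 0 0 0 0; -1 0.03 0 0 0 0 0; -1 0.03 0.001 0 0 0 0; -1 0.026 0.001 -0.005 0 0 0; -1 0.005 0 -0.02 0 0 0; -1 0 0 -0.02 0 0 0; 1 0 0 0 0 0 0; 1 0 0 0 0 0 0; 1 0 0 0 0 0 0; 1 0 0 0 0 0 0"

```text
time: 7.6
tcp_pos: [0.598, 0.0011, 0.0443]
tcp_rot: [[0.002, -0.999, -0.049], [0.0, -0.049, 0.999], [-1.0, -0.002, -0.0]]
contact_force: [0.7, -0.2, 0.1]
gripper_width: 0.697
```

Emit:
step_arm:
  plan: "1 0 0 0 0 0 0; 1 0 0 0 0 0 0; 1 0 0 0 0 0 0; 1 0 0 0 0 0 0"

```text
time: 8.0
tcp_pos: [0.5977, 0.0006, 0.0439]
tcp_rot: [[0.001, -0.999, -0.049], [-0.001, -0.049, 0.999], [-1.0, -0.001, -0.001]]
contact_force: [-1.1, -1.7, 5.8]
gripper_width: 0.528
```

Emit:
step_arm:
  plan: "1 0 0 0 0 0 0; 1 0 0 0.005 0 0 0; 1 0 0 0.015 0 0 0; 1 0 0 0.025 0 0 0; 1 0 0 0.03 0 0 0; 1 0 0 0.025 0 0 0; 1 0 0 0 0 0 0"

```text
time: 8.7
tcp_pos: [0.5999, 0.0015, 0.1473]
tcp_rot: [[0.007, -0.999, -0.049], [0.001, -0.049, 0.999], [-1.0, -0.007, 0.0]]
contact_force: [0.9, 0.2, -2.3]
gripper_width: 0.528
```

```bash
python3 - <<'E'
from h import *
C={n:cam(n) for n in("top","side")}
s=ctrl.observe();print(s['time'],np.round(s['joint_pos'],1),np.round(s['tcp_pos'],4),s['gripper_width'],s['contact_force'])
b=cv2.resize(C["side"][0][120:240,200:340],None,fx=4,fy=4,interpolation=2)
cv2.imwrite("pics/l.png",b)
E
```

```text
8.8 [-3.3 35.7  0.8 99.4 -0.7 44.8 90.6] [0.5971 0.0014 0.1435] 0.5305575745731164 [-0.22476791 -0.38339594 -2.79217076]
```

View pics/l.png

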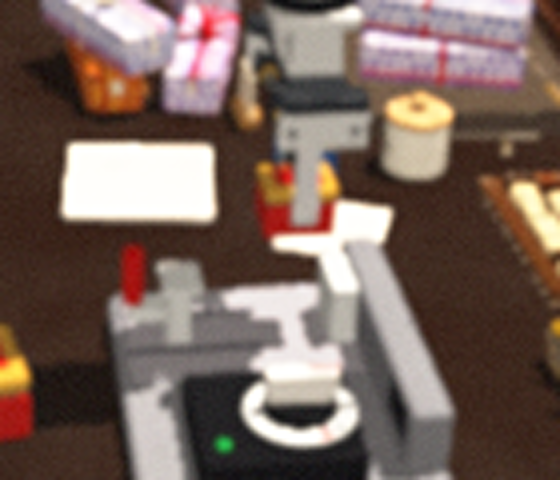

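The tin is in the grip and upright at about crop (298, 198), and the jaw is open, with the knob at crop (132, 275). Next I'll carry it to the board.

Emit:
step_arm:
  plan: "1 -0.007 0.02 0 0 0 0; 1 -0.014 0.04 0 0 0 0; 1 -0.014 0.04 0 0 0 0; 1 -0.014 0.04 0 0 0 0; 1 -0.014 0.04 0 0 0 0; 1 -0.014 0.04 0 0 0 0; 1 -0.014 0.04 -0.01 0 0 0; 1 -0.014 0.038 -0.02 0 0 0; 1 -0.008 0.02 -0.02 0 0 0; 1 0 0 -0.02 0 0 0"

```text
time: 9.8
tcp_pos: [0.4803, 0.3239, 0.0708]
tcp_rot: [[-0.004, -0.998, -0.056], [0.001, -0.056, 0.998], [-1.0, 0.004, 0.002]]
contact_force: [0.3, -0.5, -1.5]
gripper_width: 0.528
```

Emit:
step_arm:
  plan: "1 0 0 -0.02 0 0 0; 1 0 0 -0.012 0 0 0; 1 0 0 0 0 0 0"

```text
time: 10.1
tcp_pos: [0.4823, 0.3177, 0.0386]
tcp_rot: [[-0.005, -0.999, -0.049], [-0.003, -0.049, 0.999], [-1.0, 0.005, -0.003]]
contact_force: [-1.3, -0.4, -2.7]
gripper_width: 0.53
```

Emit:
step_arm:
  plan: "1 0 0 -0.005 0 0 0; 1 0 0 -0.004 0 0 0; 1 0 0 -0.003 0 0 0; 1 0 0 0 0 0 0; 1 0 0 0 0 0 0"

```text
time: 10.6
tcp_pos: [0.4844, 0.3192, 0.0295]
tcp_rot: [[0.0, -0.999, -0.049], [0.0, -0.049, 0.999], [-1.0, -0.0, 0.0]]
contact_force: [0.1, 0.7, -2.1]
gripper_width: 0.529
```

Emit:
step_arm:
  plan: "1 0 0 -0.003 0 0 0; 1 0 0 -0.002 0 0 0; 1 0 0 0 0 0 0; 1 0 0 0 0 0 0"

```text
time: 11.0
tcp_pos: [0.4842, 0.3191, 0.0241]
tcp_rot: [[-0.0, -0.999, -0.049], [-0.0, -0.049, 0.999], [-1.0, 0.0, -0.0]]
contact_force: [0.4, -0.4, -2.3]
gripper_width: 0.533
```

Emit:
step_arm:
  plan: "1 0 0 -0.0015 0 0 0; 1 0 0 0 0 0 0; 1 0 0 0 0 0 0"

```text
time: 11.3
tcp_pos: [0.4843, 0.3192, 0.0239]
tcp_rot: [[0.0, -0.999, -0.049], [0.0, -0.049, 0.999], [-1.0, -0.0, 0.0]]
contact_force: [-1.5, -1.4, 7.9]
gripper_width: 0.533
```

Contact: the tin is on the board. I'll release it, wait, and lift off.

Emit:
step_arm:
  plan: "0.5 0 0 0 0 0 0; -0.3 0 0 0 0 0 0; -1 0 0 0 0 0 0; -1 0 0 0 0 0 0; -1 0 0 0 0 0 0; -1 0 0 0 0 0 0; -1 0 0 0 0 0 0; -1 0 0 0 0 0 0; -1 0 0 0 0 0 0; -1 0 0 0.01 0 0 0"

```text
time: 12.3
tcp_pos: [0.4833, 0.3185, 0.032]
tcp_rot: [[-0.002, -0.999, -0.049], [-0.001, -0.049, 0.999], [-1.0, 0.002, -0.001]]
contact_force: [-0.5, 0.2, -0.1]
gripper_width: 1.0
```

Emit:
step_arm:
  plan: "-1 0 0 0.02 0 0 0; -1 0 0 0.04 0 0 0; -1 0 0 0.04 0 0 0; -1 0.007 -0.03 0.02 0 0 0; -1 0.01 -0.048 0 0 0 0; -1 0.01 -0.048 0 0 0 0; -1 0.01 -0.048 0 0 0 0; -1 0.01 -0.048 0 0 0 0; -1 0.01 -0.048 0 0 0 0; -1 0.01 -0.048 0 0 0 0"

```text
time: 13.3
tcp_pos: [0.5515, -0.0008, 0.1536]
tcp_rot: [[0.001, -0.999, -0.049], [0.0, -0.049, 0.999], [-1.0, -0.001, 0.0]]
contact_force: [0.3, -0.1, -0.0]
gripper_width: 1.002
```

```bash
python3 - <<'E'
from fit import *
C={n:cam(n) for n in("top","side")}
s=ctrl.observe();print(s['time'],np.round(s['joint_pos'],1),np.round(s['tcp_pos'],4),s['gripper_width'])
for n in C:
    for r in ctrl.regions_of(n,"tin")[:3]: print(n,round(r["score"],2),np.round(r["xy"]),np.round(ray(C[n],r["xy"],.045),3))
    for r in ctrl.regions_of(n,"board")[:1]: print(n,round(r["score"],2),np.round(r["xy"]),r["pixels"].sum(),np.round(ray(C[n],r["xy"],.01),3))
p0=np.array([.600,-.074,.05]); bar=np.array([(sx*.028-.02,sy*.007-.085,.097) for sx,sy in((1,1),(1,-1),(-1,-1),(-1,1))])
A={}
for n,c in C.items():
    v=cv2.resize(c[0],None,fx=4,fy=4,interpolation=2)
    cv2.polylines(v,[np.round(proj(c,T(p0,bar))*4+1.5).astype(np.int32)],1,(0,255,0)); A[n]=v
cv2.imwrite("pics/m.png",np.hstack([A["top"][130*4:240*4,140*4:235*4],A["side"][140*4:250*4,215*4:315*4]]))
cv2.imwrite("pics/m2.png",A["top"][140*4:220*4,220*4:320*4])
E
```

```text
13.4 [ -3.3  31.7   1.7 106.   -0.9  42.2  90.8] [ 0.5523 -0.0087  0.1537] 1.0025087150743552
top 0.91 [173. 194.] 1196 [0.482 0.295 0.01 ]
side 0.65 [236. 160.] [0.487 0.281 0.045]
side 0.63 [196. 216.] [ 0.34  -0.098  0.045]
side 0.91 [232. 169.] 498 [0.471 0.276 0.01 ]
```

View pics/m.png

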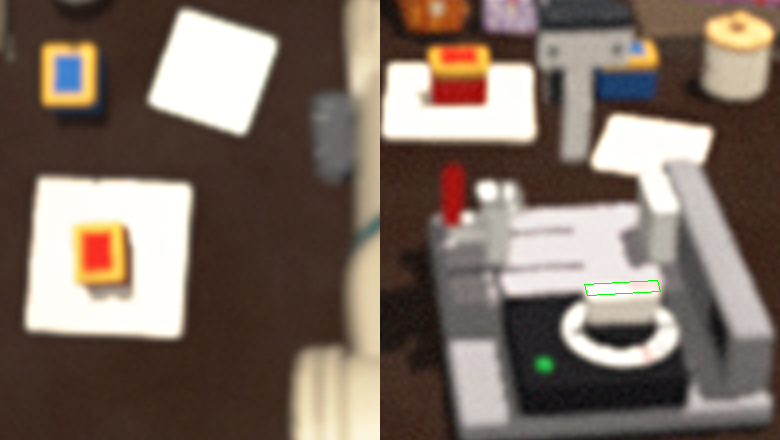

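The tin stands upright near the board centre (top-view pixel 100, 252 in the crop), the jaw is open, and the dial model outline matches its bar. Next is the dial.

Emit:
step_arm:
  plan: "-1 0.008 -0.035 0 0 0 0; -1 0.01 -0.045 0 0 0 0; -1 0.01 -0.045 -0.01 0 0 0; -0.2 0.004 -0.026 -0.02 0 0 0; -0.2 0 0 -0.02 0 0 0; -0.2 0 0 0 0 0 0; -0.2 0 0 0 0 0 0; -0.2 0 0 0 0 0 0"
  force: 50

```text
time: 14.4
tcp_pos: [0.5843, -0.1478, 0.1039]
tcp_rot: [[0.002, -0.999, -0.052], [0.0, -0.052, 0.999], [-1.0, -0.002, 0.0]]
contact_force: [0.3, -0.2, -0.1]
gripper_width: 0.619
```

```bash
python3 - <<'E'
from fit import *
c=cam("side")
s=ctrl.observe();print(s['time'],np.round(s['joint_pos'],1),np.round(s['tcp_pos'],4),s['gripper_width'])
v=cv2.resize(c[0],None,fx=5,fy=5,interpolation=2)
p0=np.array([.600,-.074,.05]); bar=np.array([(sx*.028-.02,sy*.007-.085,.097) for sx,sy in((1,1),(1,-1),(-1,-1),(-1,1))])
cv2.polylines(v,[np.round(proj(c,T(p0,bar))*5+2).astype(np.int32)],1,(0,255,0))
cv2.imwrite("pics/d.png",v[160*5:250*5,225*5:325*5])
E
```

```text
14.45 [ 11.2  39.1   0.6 100.3  -0.6  40.5 105.1] [ 0.5843 -0.1482  0.104 ] 0.604000216253747
```

View pics/d.png

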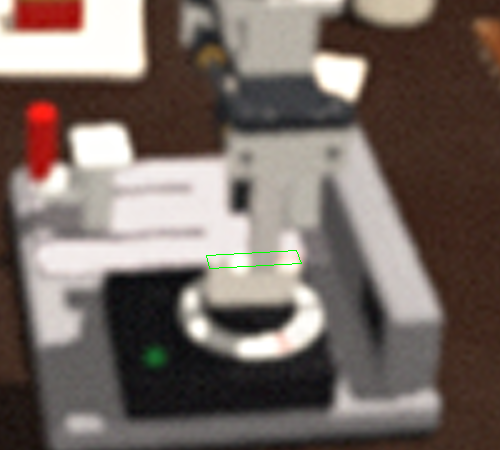

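Emit:
step_arm:
  plan: "-0.2 0 -0.0115 0 0 0 0; -0.2 0 0 -0.012 0 0 0; -0.2 0 0 -0.012 0 0 0; -0.2 0 0 -0.007 0 0 0; 0.4 0 0 0 0 0 0; 1 0 0 0 0 0 0; 1 0 0 0 0 0 0; 1 0 0 0 0 0 0; 1 0 0 0 0 0 0; 1 0 0 0 0 0 0"
  force: 50

```text
time: 15.45
tcp_pos: [0.5831, -0.1592, 0.0716]
tcp_rot: [[-0.001, -0.999, -0.05], [0.003, -0.05, 0.999], [-1.0, 0.001, 0.003]]
contact_force: [-0.9, 1.7, 0.3]
gripper_width: 0.146
```

Emit:
step_arm:
  plan: "1 0 0 0 0 0 0; 1 0 0 0 0 0 0; 1 0 0 0 0 0 0; 1 0 0 0 0 0 0; 1 0 0 0 0 0 0"

```text
time: 15.95
tcp_pos: [0.5831, -0.1593, 0.0716]
tcp_rot: [[-0.001, -0.999, -0.05], [0.002, -0.05, 0.999], [-1.0, 0.001, 0.002]]
contact_force: [-0.4, 5.5, 1.4]
gripper_width: 0.142
```

Emit:
step_arm:
  plan: "1 0 0 0 0 0 -5; 1 0 0 0 0 0 -6; 1 0 0 0 0 0 -6; 1 0 0 0 0 0 -6; 1 0 0 0 0 0 -6; 1 0 0 0 0 0 -6; 1 0 0 0 0 0 -6; 1 0 0 0 0 0 -6; 1 0 0 0 0 0 -6; 1 0 0 0 0 0 -6"

```text
time: 16.95
tcp_pos: [0.5838, -0.158, 0.0716]
tcp_rot: [[-0.0, -0.555, 0.832], [0.004, 0.832, 0.555], [-1.0, 0.003, 0.002]]
contact_force: [0.7, 5.5, 0.1]
gripper_width: 0.146
```

Emit:
step_arm:
  plan: "1 0 0 0 0 0 -5; 1 0 0 0 0 0 -5; 1 0 0 0 0 0 0; 1 0 0 0 0 0 0; 1 0 0 0 0 0 0; 1 0 0 0 0 0 0"

```text
time: 17.55
tcp_pos: [0.5841, -0.1579, 0.0717]
tcp_rot: [[0.0, -0.406, 0.914], [0.004, 0.914, 0.406], [-1.0, 0.003, 0.002]]
contact_force: [1.5, 6.6, 0.7]
gripper_width: 0.148
```

```bash
python3 - <<'E'
from fit import *
c=cam("side");t=cam("top")
s=ctrl.observe();R=np.array(s['tcp_rot']);print(s['time'],np.round(s['joint_pos'],1),np.round(s['tcp_pos'],4),s['gripper_width'],np.round(s['contact_force'],1),np.round(s['ft_torque'],3))
print("yaw z",np.degrees(np.arctan2(R[1,2],R[0,2])))
v=cv2.resize(c[0],None,fx=5,fy=5,interpolation=2); w=cv2.resize(t[0],None,fx=5,fy=5,interpolation=2)
a=1.2; bar=np.array([(sx*.028,sy*.007,.097) for sx,sy in((1,1),(1,-1),(-1,-1),(-1,1))])
p=[*T([.600,-.074,.05],(-.02,-.085,0))[0,:2],.05-a]
cv2.polylines(v,[np.round(proj(c,T(p,bar))*5+2).astype(np.int32)],1,(0,255,0))
cv2.imwrite("pics/e.png",np.hstack([v[160*5:250*5,240*5:320*5],w[140*5:230*5,250*5:325*5]]))
E
```

```text
17.65 [  0.8  43.6  19.4 101.2 -21.7  38.9  56.3] [ 0.5841 -0.1579  0.0717] 0.14099957350618184 [1.  7.  0.5] [ 1.57  -0.251  0.119]
yaw z 23.966930074379867
```

View pics/e.png

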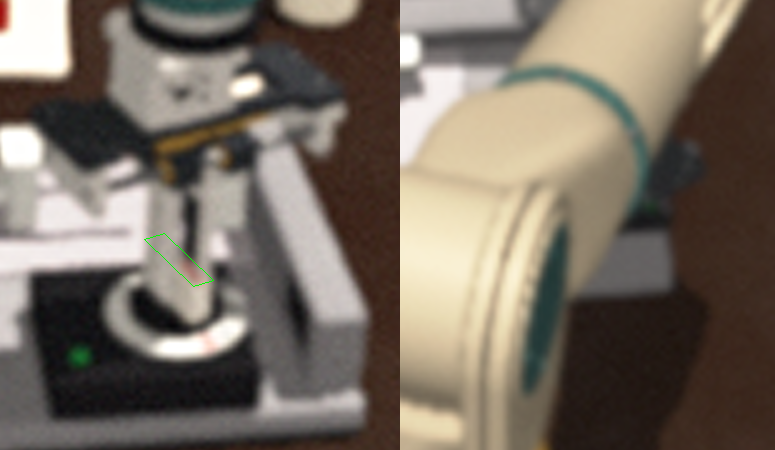

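The dial bar is turned and its outline matches the 1.2 rad model, with the pointer aimed at the red mark (crop 208, 340). I'll check the angle numerically, since the bar could have slipped in the grip.

```bash
python3 - <<'E'
from fit import *
c=cam("side"); f=c[0].astype(float)
o=T([.600,-.074,.05],(-.02,-.085,0))[0,:2]
# unwrapped to bar-top plane z=.097, 1 mm grid
xs=np.arange(-.04,.0401,.0005); G=np.array([[o[0]+x,o[1]+y,.097] for x in xs[::-1] for y in xs[::-1]])
uv=proj(c,G).astype(np.float32).reshape(len(xs),len(xs),2)
im=cv2.remap(c[0],uv[...,0],uv[...,1],cv2.INTER_CUBIC).astype(float)
red=im[...,2]-im[...,1]; m=red>np.percentile(red,99)
n,l,st,ce=cv2.connectedComponentsWithStats(m.astype(np.uint8))
for i in range(1,n):
    if st[i,4]<15: continue
    ii,jj=np.where(l==i); P=np.c_[xs[::-1][ii],xs[::-1][jj]]*1000; d=np.linalg.svd(P-P.mean(0))[2][0]
    print(st[i,4],"centre mm",P.mean(0).round(1),"dir deg",np.degrees(np.arctan2(d[1],d[0])).round(1),"redness",red[l==i].mean().round(0))
print("expect dir",np.degrees(.05-1.2))
v=np.uint8(np.clip(im,0,255)); q=len(xs)//2
for a,col in((1.08,(255,0,0)),(1.2,(0,255,0)),(1.32,(255,0,255))):
    e=np.array([np.cos(.05-a),np.sin(.05-a)])*.034/.0005; cv2.circle(v,(int(q-e[1]),int(q-e[0])),1,col,-1)
cv2.imwrite("pics/g.png",cv2.resize(v,None,fx=3,fy=3,interpolation=0))
E
```

```text
229 centre mm [  6.1 -13.5] dir deg 106.1 redness 41.0
expect dir -65.89014644004466
```

View pics/g.png

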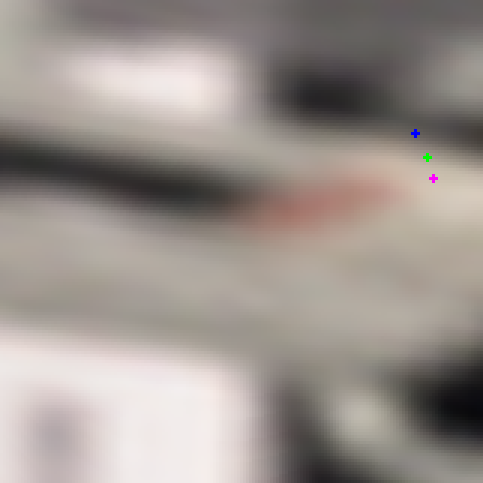

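The grip yaw change gives 1.203 rad. The pointer blob's centre gives about 1.20 rad. Its streak direction is too blurred to trust, at roughly 1.34. A flush two-pad grip can't put the dial ahead of the tool, so I'm keeping this pose. One last check, then I hand in.

```bash
python3 - <<'E'
from fit import *
c=cam("side")
for r in ctrl.regions_of("side","tin")[:3]: print("tin",round(r["score"],2),np.round(r["xy"]),np.round(ray(c,r["xy"],.035),3))
s=ctrl.observe();R=np.array(s['tcp_rot']);print(s['time'],"yaw",np.degrees(np.arctan2(R[1,2],R[0,2])),s['gripper_width'],np.round(s['contact_force'],1),np.round(s['dq'],2))
print(ctrl.hand_in())
E
```

```text
tin 0.88 [196. 215.] [ 0.34  -0.079  0.035]
tin 0.69 [234. 158.] [0.483 0.319 0.035]
tin 0.25 [275. 220.] [ 0.593 -0.119  0.035]
17.8 yaw 23.967335128819848 0.14319850276179671 [1.4 7.3 0.1] [ 0.12 -0.09  0.03 -0.04 -0.06  0.06 -0.01]
the job is handed in; nothing more can be done
None
```

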